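# Slide the toroidal transformer through the gap onto its pad

### The arm

A 6-joint arm with a two-finger parallel gripper is mounted at the origin on the work surface. World frame = base frame: x ahead of the robot, y to its left, z up, the work surface at z = 0. Lengths are in m, angles in rad, forces in N, time in s.
With the tool pointing down it reaches from about 0.275 to 0.825 m from the base axis. Payload 4.9 kg.
Tool frame: the origin (TCP) lies at the very end of the fingers, on their centre line; the grasp point (between the pads) lies 19 mm behind it; z points along the fingers, y is the line along which they close (so a half turn about z gives the same grasp; the last joint's range is limited). The gripper opens to 85 mm and grips with 20 to 120 N. Pads are 22 mm wide; open, the fingers measure 114 mm over their backs; the gripper's body (76 mm by 85 mm) begins 54 mm behind the grasp point. The pads swing forward as they close: fully open they stand 13 mm farther back than shut.
Start: joints at [1.18, 0.326, -0.193, 1.052, 0, 1.437], TCP at [0.14, 0.532, 0.231] pointing down, gripper open.
Joint ranges: [-2.65, 2.65], [-0.97, 1.79], [-1.3, 1.35], [-1.93, 2.1], [-1.47, 1.37], [-3.14, 3.14]. Speed limits (rad/s): [2.57, 2.57, 3.14, 3.14, 3.14, 3.14].

### API

Orientations are given as [roll, pitch, yaw] about the fixed x, y, z axes, in that order (R = Rz(yaw) Ry(pitch) Rx(roll)).
In Python, from plant import ctrl, vision gives the robot as it stands. Calls block until the motion is done:
- ctrl.movep(position, orientation): joint-space move of the TCP to a pose.
- ctrl.move_linear(position, rotation=None, velocity=0.15, until_force=None): straight line of the TCP; rotation=None keeps the orientation; velocity is the mean speed in m/s. With until_force (N) it stops when the force on the tool has changed by that much, and returns True; else False.
- ctrl.move_j(angles): joint-space move.
- ctrl.open_jaws() and ctrl.grasp(): open the fingers fully, or close them until they stop; the grip force is fixed at half the most.
- ctrl.wait(seconds).
- ctrl.inverse_kinematics(position, orientation): joint angles nearest the present ones, or None.
- vision.grab_frame(name): name is "side" or "top"; returns a dict with "img" (400x640x3 uint8, blue, green, red), "camera_matrix" (3x3 intrinsics, pixels), "cam_to_world" (4x4, takes a point from camera to world coordinates). Camera axes: x right, y down, z forward; pixel columns grow to the right and rows downward; lengths in m; the calibration is good to about 2 mm. A picture is of the moment at which its call begins. There is no depth.
A pose or a line that the arm cannot do raises ctrl.Unreachable and nothing moves.
- ctrl.finish_job(): hands the job in; it is judged then, once.
Readings, each from a call of its own:
- ctrl.get_t(): time.
- ctrl.get_joint_positions(): joint angles.
- ctrl.get_joint_velocities(): joint speeds.
- ctrl.get_tau(): joint torques, N m.
- ctrl.get_tcp_pos(): TCP position.
- ctrl.get_ee_rot(): TCP orientation.
- ctrl.get_force(): force on the tool from outside, world axes, zero at the start.
- ctrl.get_torque(): the same for the moment, N m.
- ctrl.get_opening(): opening from 0.0 (shut) to 1.0 (fully open).
- ctrl.get_grasp_force(): force on a finger pad.
Only numpy, scipy, OpenCV 4.12 (cv2) and the standard library are available. Lean on these libraries where they do the work, as an engineer would, in place of code of your own. Each camera call takes 0.05 s, during which the arm holds its last target. There are 200 camera calls.

### The job

Push the toroidal transformer across the desk, through the narrow gap between the open parts box and the aluminium chassis corner, until it stands wholly on the round cork pad on the other side. Only push it with the fingers: it must stay flat on the desk all the way, never be picked up or tipped, and the loose parts lying about must be left where they are. Then move the hand clear of everything.

Things in the scene. Friction and masses are not known exactly. Their poses are not given: they have to be found in the camera images.
- transformer: toroidal transformer to be pushed: a loose upright disc wound in copper, 70 mm in diameter and 30 mm tall (side vertical from 7 to 23 mm up, edges rounded with 7 mm radius), with a low steel washer and bolt head on top (to 37 mm). 0.3 to 0.65 kg; it slides on the desk and stops where it is left. Origin: centre of its underside, on the desk; z up. It starts on the left or the right of the gap, opposite the pad.
- pad: round, thin light-brown cork pad, 96 mm in diameter, inlaid almost flush with the desk (the transformer slides onto it without a step). Origin: its centre at desk height. It is on the other side of the gap from where the transformer starts.
- gap_box (a point): middle of the parts box's flat gap-side face, at desk height. The box (fixed, wooden, open, 70 mm deep by 110 mm along the gap, 42 mm high) stands nearer the robot; its brass lid stands open on the rim away from the gap, up to 107 mm high and leaning back 23 mm beyond the box. Its axes: x points from the box straight across the gap to the chassis, y runs along the passage, z up. The box's face reaches 55 mm either way along y.
- gap_chassis (a point): middle of the chassis corner's flat gap-side face, at desk height, straight across from gap_box and parallel to it (same axes). The chassis corner (fixed, aluminium, 62 mm deep by 90 mm along the gap, 40 mm high) lies on the far side from the robot; its face reaches 45 mm either way along y. The gap between the two faces is 75 to 79 mm.
- knob: red bakelite knob, 38 mm dia, 20 mm tall; loose, to be left alone. Origin: on the desk, under its middle
- lens: small amber glass pilot lamp lens, 26 mm dia, 20 mm tall; loose, to be left alone. Origin: on the desk, under its middle
- standoff: slim steel standoff standing upright, 10 mm dia, 30 mm tall; loose, to be left alone. Origin: on the desk, under its middle
- capacitor: black capacitor can standing upright, 22 mm dia, 32 mm tall; loose, to be left alone. Origin: on the desk, under its middle
- screwdriver: screwdriver lying on the desk, 170 mm long; loose, to be left alone. Origin: under the middle of the tool, its length along its x axis
- flux_tin: small white-lidded tin, 48 mm dia, 32 mm tall; loose, to be left alone. Origin: on the desk, under its middle
There are look-alikes about, which are no part of the job. What is shaped like the transformer but green is not meant.

How it is judged:
By the outcome, as a careful person would: the job done as asked, in the order asked, and still so for the second after the job is handed in, with the robot touching nothing.
It also fails if it takes over 72 s, if anything falls off the work surface, if the arm or the gripper's body presses on something with over 40 N, if the wrist force passes 120 N, or if a joint passes its speed limit or range.

## Working session

There is one attempt and no reset: what is moved stays moved. The work goes in short steps, each a Python script; the robot and the scene stay as the last script left them, time stands still between calls to the robot, and variables do not carry over. Pictures are saved under pics/ and viewed, at most 10 in all, crops included, and the job is handed in when it is done.

```bash
mkdir -p pics; ls; python3 - <<'E'
from plant import ctrl, vision
import cv2,numpy as np
for n in("top","side"):
    f=vision.grab_frame(n); cv2.imwrite(f"pics/{n}0.png",f["img"]); np.savez(f"{n}0.npz",**f)
    print(n,f["camera_matrix"].round(1).tolist(),f["cam_to_world"].round(3).tolist())
E
```

```text
pics
top [[509.1, 0.0, 317.4], [0.0, 509.1, 202.9], [0.0, 0.0, 1.0]] [[0.027, -0.985, 0.17, 0.303], [-1.0, -0.027, -0.001, -0.041], [0.005, -0.17, -0.985, 1.452], [0.0, 0.0, 0.0, 1.0]]
side [[408.5, 0.0, 315.1], [0.0, 408.5, 199.9], [0.0, 0.0, 1.0]] [[0.949, -0.16, 0.272, 0.257], [-0.316, -0.5, 0.806, -0.924], [0.007, -0.851, -0.525, 0.621], [0.0, 0.0, 0.0, 1.0]]
```

View pics/top0.png

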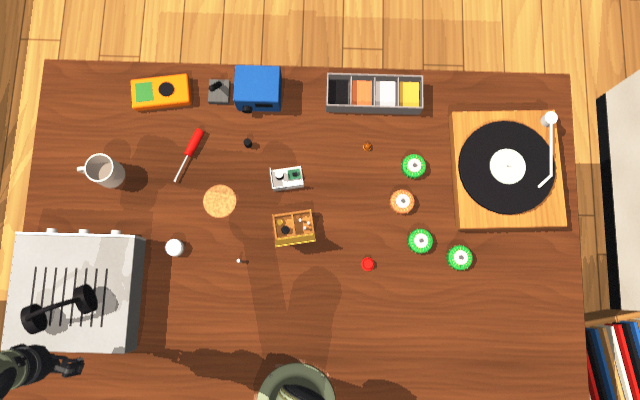

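View pics/side0.png

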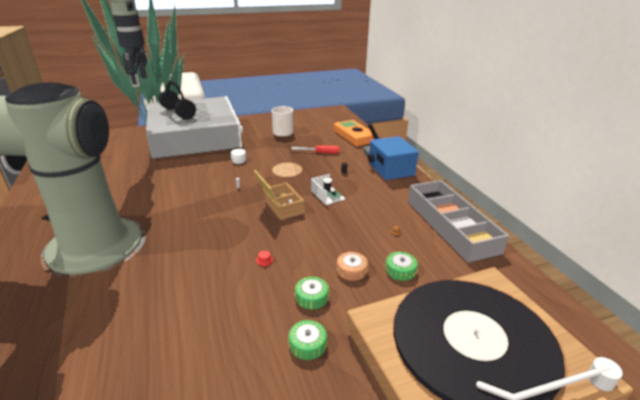

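The top view shows these disc-shaped candidates:
- Copper disc at (402,202).
- Green look-alikes at (414,166), (420,241) and (460,258).

Copper matches the description, so I choose (402,202). The pad is at (220,201), on the left of the gap. The box is at (294,228) and the chassis at (287,178). A close crop comes next to check this.

```bash
cat > h.py <<'E'
import cv2,numpy as np
def ray(f,px,z):
    K,T=f["camera_matrix"],f["cam_to_world"]
    d=T[:3,:3]@np.linalg.solve(K,[px[0],px[1],1.]); o=T[:3,3]
    return o+d*(z-o[2])/d[2]
def proj(f,P):
    K,T=f["camera_matrix"],f["cam_to_world"]
    c=np.linalg.inv(T)@np.r_[P,1]; q=K@c[:3]; return q[:2]/q[2]
def blob(f,lo,hi,box):
    x0,y0,x1,y1=box; h=cv2.cvtColor(f["img"][y0:y1,x0:x1],cv2.COLOR_BGR2HSV)
    m=cv2.inRange(h,np.array(lo),np.array(hi))
    c=max(cv2.findContours(m,cv2.RETR_EXTERNAL,cv2.CHAIN_APPROX_NONE)[0],key=cv2.contourArea)
    c=cv2.convexHull(c); (u,v),r=cv2.minEnclosingCircle(c)
    M=cv2.moments(c); return np.array([M["m10"]/M["m00"]+x0,M["m01"]/M["m00"]+y0]),r
E
python3 - <<'E'
import cv2,numpy as np
from h import *
t=dict(np.load("top0.npz")); s=dict(np.load("side0.npz"))
c=t["img"][150:255,200:425]
cv2.imwrite("pics/c1.png",cv2.resize(c[:,55:],None,fx=4.4,fy=4.4,interpolation=cv2.INTER_CUBIC)[:, :800])
c=s["img"][160:290,240:420]
cv2.imwrite("pics/c2.png",cv2.resize(c,None,fx=4.4,fy=4.4,interpolation=cv2.INTER_CUBIC))
for n,(u,v) in dict(tr=(402,202),pad=(220,201)).items(): print(n,cv2.cvtColor(t["img"][v-9:v-8,u-3:u+4],cv2.COLOR_BGR2HSV)[0].tolist())
print(cv2.cvtColor(t["img"][202:203,320:324],cv2.COLOR_BGR2HSV)[0].tolist())
E
```

```text
tr [[16, 143, 255], [16, 137, 255], [21, 93, 253], [13, 150, 252], [23, 109, 254], [15, 146, 254], [15, 146, 254]]
pad [[17, 134, 251], [18, 132, 252], [17, 138, 248], [16, 135, 249], [16, 135, 248], [16, 136, 248], [15, 143, 237]]
[[10, 161, 157], [11, 163, 156], [11, 162, 156], [11, 165, 155]]
```

View pics/c1.png

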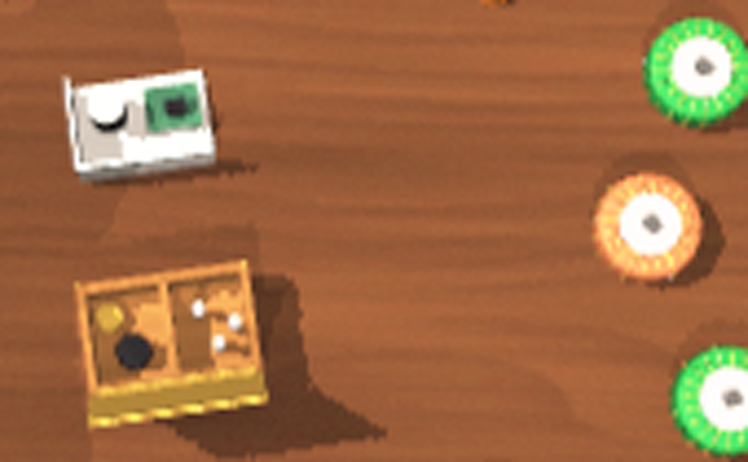

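View pics/c2.png

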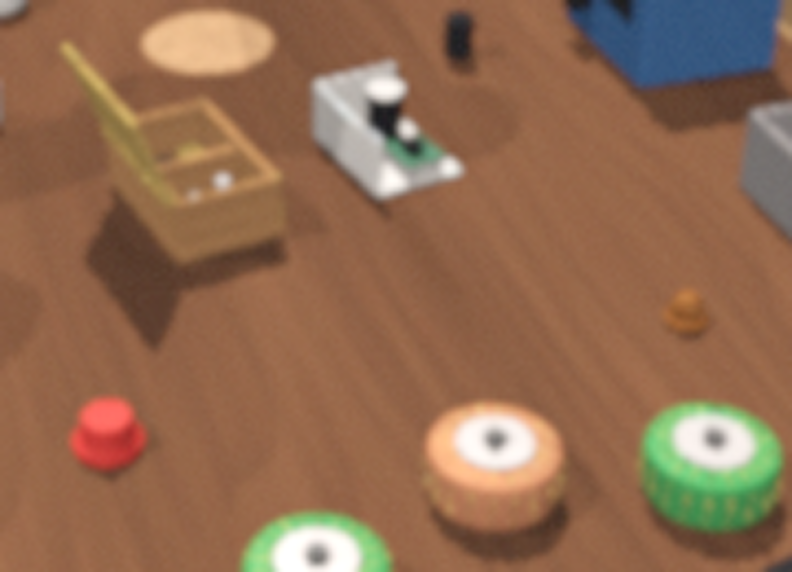

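The crop confirms that the copper disc is the target, with its washer at about (402.5,200.8) in the top image. The chassis gap face and the box gap edge are both clear. Now I'll measure.

```bash
python3 - <<'E'
import cv2,numpy as np
from h import *
t=dict(np.load("top0.npz")); s=dict(np.load("side0.npz"))
for n,f,b in(("trT",t,(385,183,425,220)),("trS",s,(334,245,372,284))):
    p,r=blob(f,(5,60,200),(28,170,255),b); p0,r0=blob(f,(0,0,200),(179,60,255),b)
    print(n,p,r,ray(f,p,.018).round(4),"washer",p0,r0,ray(f,p0,.032).round(4))
p,r=blob(t,(8,90,185),(25,150,255),(195,180,245,222)); print("pad",p,r,ray(t,p,0).round(4))
p,r=blob(s,(5,60,170),(28,150,255),(262,155,312,182)); print("padS",p,r,ray(s,p,0).round(4))
g=t["img"].astype(float); red=g[:,:,2]; blu=g[:,:,0]
def edge(ch,cols,guess,w,z):   # max-gradient row per column, subpixel
    P=[]
    for u in cols:
        v0=int(round(guess(u))); d=np.abs(np.gradient(ch[v0-w:v0+w+1,u])); d=d-d.min()
        k=d.argmax(); q=slice(max(k-1,0),k+2); v=v0-w+(np.arange(len(d))[q]*d[q]).sum()/d[q].sum()
        P.append(ray(t,(u,v),z)[:2])
    P=np.array(P); vx,vy,x,y=cv2.fitLine(P.astype(np.float32),cv2.DIST_HUBER,0,.001,.001).ravel()
    if vy<0: vx,vy=-vx,-vy
    res=(P-[x,y])@[vy,-vx]; print("line",x,y,"dir",vx,vy,"yaw",np.arctan2(vy,vx),"res mm",(res*1e3).round(1),P[0],P[-1])
    return np.array([x,y]),np.array([vx,vy])
L=lambda a,b:(lambda u:np.interp(u,[255+a[0]/4.4,255+b[0]/4.4],[150+a[1]/4.4,150+b[1]/4.4]))
b,bd=edge(red,range(275,309),L((77,284),(247,262)),3,.042)
c,cd=edge(blu,range(275,303),L((80,180),(214,163)),3,0)
n=np.array([bd[1],-bd[0]])+np.array([cd[1],-cd[0]]); n/=np.linalg.norm(n)
print("n",n,"gap",(c-b)@n)
E
```

```text
trT [401.61517615 200.8226868 ] 12.154070854187012 [ 0.5628 -0.2833  0.018 ] washer [402.38060606 200.45212121] 6.992408752441406 [ 0.5614 -0.2831  0.032 ]
trS [351.60596264 261.76041667] 14.8071928024292 [ 0.5634 -0.2755  0.018 ] washer [352.13352827 260.08479532] 9.12424373626709 [ 0.5596 -0.2857  0.032 ]
pad [219.14853301 200.8298696 ] 16.650924682617188 [0.5515 0.2419 0.    ]
padS [286.30758017 169.17541302] 14.714038848876953 [0.5486 0.2415 0.    ]
line 0.5137548 0.028176 dir -0.21322012 0.9770042 yaw 1.7856661 res mm [ 0.4 -0.1 -0.4  0.9  0.2  1.4 -0.  -0.4 -0.9 -0.2  7.2  7.4  0.9  0.3
 -1.3 -1.7  6.   6.5 -1.7 -0.2 -0.7 -0.8 -1.6 -2.1  5.6 -2.3 -1.1 -1.6
 -1.7 -2.5 -2.2  4.8  5.   4.7] [0.50394296 0.07512744] [ 0.52826552 -0.01646173]
line 0.59889686 0.04640797 dir -0.16649532 0.98604226 yaw 1.7380707 res mm [-0.2 -0.7  1.8  1.8  1.4  0.9  0.5 -0.  -0.6 -1.   1.9  1.6  1.   0.5
  0.  -0.5 -5.6 -6.4  1.6  1.2  0.6  0.1 -0.4 -5.3 -6.3 -6.8  1.3  0.7] [0.5927     0.08196141] [0.60682252 0.00388634]
n [0.9818012  0.18991148] gap 0.08705506
```

```bash
python3 - <<'E'
import numpy as np
t=np.load("top0.npz")["img"]
for u in (276,282,290,298,304,308): print(u,"box R from 204",t[204:222,u,2].tolist())
for u in (276,282,288,294,300): print(u,"ch B from 180",t[180:196,u,0].tolist())
E
```

```text
276 box R from 204 [139, 145, 146, 139, 141, 146, 143, 144, 147, 152, 230, 248, 205, 110, 148, 169, 152, 158]
282 box R from 204 [154, 150, 142, 142, 147, 145, 141, 143, 148, 213, 243, 204, 123, 155, 169, 165, 203, 239]
290 box R from 204 [134, 135, 138, 136, 145, 150, 150, 145, 226, 245, 204, 134, 181, 203, 202, 245, 251, 246]
298 box R from 204 [141, 143, 134, 133, 140, 146, 148, 227, 236, 180, 135, 176, 196, 198, 184, 206, 191, 156]
304 box R from 204 [138, 142, 140, 133, 135, 141, 226, 238, 179, 133, 175, 195, 205, 237, 248, 250, 221, 155]
308 box R from 204 [137, 142, 140, 134, 131, 185, 238, 217, 143, 153, 183, 198, 188, 233, 249, 249, 243, 252]
276 ch B from 180 [190, 190, 190, 191, 191, 194, 210, 210, 159, 114, 94, 54, 42, 53, 49, 54]
282 ch B from 180 [246, 240, 205, 206, 208, 196, 237, 209, 114, 92, 54, 33, 44, 50, 52, 55]
288 ch B from 180 [175, 247, 254, 254, 251, 254, 246, 144, 130, 83, 40, 37, 49, 53, 56, 56]
294 ch B from 180 [246, 254, 254, 254, 255, 246, 142, 142, 98, 38, 40, 53, 58, 54, 53, 55]
300 ch B from 180 [253, 254, 254, 255, 236, 131, 145, 100, 38, 39, 52, 58, 58, 53, 53, 57]
```

```bash
python3 - <<'E'
import cv2,numpy as np
from h import *
t=dict(np.load("top0.npz")); I=t["img"].astype(float)
def line(cols,v0f,ch,th,z,name,rising):
    P=[]
    for u in cols:
        v=v0f(u); 
        while True:
            a,b=I[v,u,ch],I[v+1,u,ch]
            if (a<th<=b) if rising else (a>=th>b): break
            v+=1
        P.append(ray(t,(u,v+(th-a)/(b-a)),z)[:2])
    P=np.array(P); vx,vy,x,y=cv2.fitLine(P.astype(np.float32),cv2.DIST_HUBER,0,.001,.001).ravel()
    if vy<0: vx,vy=-vx,-vy
    print(name,x,y,"yaw",np.arctan2(vy,vx)-np.pi/2,"std",((P-[x,y])@[vy,-vx]*1e3).std().round(2),P[0].round(4),P[-1].round(4))
    return np.array([x,y]),np.arctan2(vy,vx)-np.pi/2
b,yb=line(range(274,311),lambda u:204,2,188,.042,"box",True)
c,yc=line(range(275,303),lambda u:184,0,88,0,"chB",False)
d,yd=line(range(280,303),lambda u:183,0,195,.04,"chT",False)
y=np.median([yb,yc,yd]); n=np.array([np.cos(y),np.sin(y)])
print("yaw",y,"gaps",(c-b)@n,(d-b)@n)
E
```

```text
box 0.5196914 0.03119512 yaw 0.17032337 std 0.29 [0.5109 0.0782] [ 0.5295 -0.022 ]
chB 0.59301484 0.043283775 yaw 0.15212941 std 0.44 [0.5875 0.0817] [0.5994 0.0037]
chT 0.59127176 0.04657039 yaw 0.16823089 std 0.62 [0.5881 0.0646] [0.598  0.0026]
yaw 0.16823089 gaps 0.0743124 0.07314423
```

```bash
cat >> h.py <<'E'
from plant import ctrl, vision
Y=.166; N=np.array([np.cos(Y),np.sin(Y)]); T=np.array([-np.sin(Y),np.cos(Y)]); MID=.5547
R=.035+.011
nt=lambda p:np.array([p[0]*N[0]+p[1]*N[1],p[0]*T[0]+p[1]*T[1]])
xy=lambda q:q[0]*N+q[1]*T
def plan(a,b):
    d=(b-a)/np.linalg.norm(b-a); y=np.arctan2(d[1],d[0])
    return d,[np.pi,0,y]
def see(name):
    f=vision.grab_frame("top"); s=vision.grab_frame("side")
    cv2.imwrite(f"pics/{name}.png",np.hstack([f["img"][130:280,195:475],s["img"][120:270,230:430]]).repeat(1,0))
    return f,s
E
python3 - <<'E'
from h import *
print(ctrl.get_t(),ctrl.get_ee_rot())
disc=np.array([.562,-.2835]); goal=xy([MID,-.18])
d,rot=plan(disc,goal); print(nt(disc),goal,d,rot)
st=disc-d*(R+.02)
for yy in (rot[2],rot[2]-np.pi): print(yy,ctrl.inverse_kinematics([*st,.25],[np.pi,0,yy]), ctrl.inverse_kinematics([*st,.01],[np.pi,0,yy]))
p=ctrl.get_tcp_pos(); ctrl.move_linear([p[0],p[1],.35],velocity=.25); print(ctrl.get_t())
yy=min((rot[2],rot[2]-np.pi),key=lambda a:np.abs(ctrl.inverse_kinematics([*st,.2],[np.pi,0,a])[5]))
ctrl.movep([*st,.2],[np.pi,0,yy]); ctrl.grasp(); print(ctrl.get_t(),yy)
ctrl.move_linear([*st,.05],velocity=.15); print(ctrl.get_t(),ctrl.get_opening(),ctrl.get_joint_positions())
f,s=see("a1"); v=np.hstack([cv2.resize(f["img"][150:250,340:480],None,fx=3,fy=3),cv2.resize(s["img"][200:300,290:410],None,fx=3,fy=3)]); cv2.imwrite("pics/a1.png",v)
E
```

```text
0.1 [-3.14009482e+00 -1.95731101e-04  2.88477144e+00]
[ 0.50742937 -0.37246703] [ 0.57681784 -0.08586776] [0.07476697 0.99720103] [3.141592653589793, 0, np.float64(1.4959595262127268)]
1.4959595262127268 [-0.67225116  0.52245478  0.15820566  1.20654721  0.          0.97338197] [-0.67225116  0.72455008 -0.13507894  0.71116731  0.          0.97338197]
-1.6456331273770664 [-0.67225116  0.52245478  0.15820566  1.20654721  0.         -2.16821068] [-0.67225116  0.72455008 -0.13507894  0.71116731  0.         -2.16821068]
0.725
4.9333 1.4959595262127268
6.0833 -0.0014394779008270679 [-6.72233362e-01  6.76472648e-01 -1.05233805e-01  7.87273003e-01
  2.61588341e-05  9.73375305e-01]
```

View pics/a1.png

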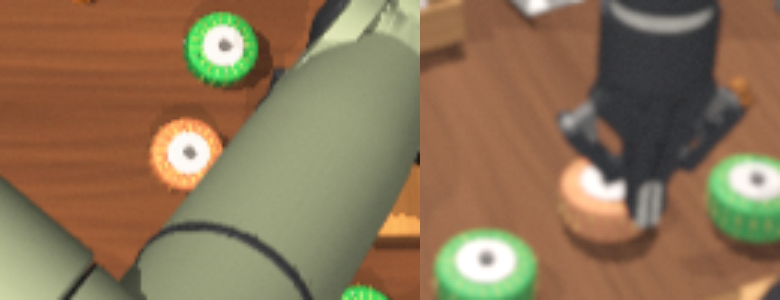

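The hand is shut and stands just behind the copper disc. In the side crop the fingertip is at (645,215) and the disc at (605,200), and there is clearance to the green one. I'll push leg 1.

```bash
python3 - <<'E'
from h import *
disc=np.array([.562,-.2835]); goal=xy([MID,-.19])
d,rot=plan(disc,goal); st=disc-d*(R+.02)
ctrl.move_linear([*st,.010],velocity=.1)
e=goal-d*R
print(ctrl.move_linear([*e,.010],velocity=.08,until_force=20),ctrl.get_t(),ctrl.get_force())
e2=e-d*.012; ctrl.move_linear([*e2,.010],velocity=.1)
f,s=see("a2"); np.savez("a2t.npz",**f); np.savez("a2s.npz",**s); print(goal,proj(f,[*goal,.03]),proj(s,[*goal,.03]),ctrl.get_t())
v=np.hstack([cv2.resize(f["img"][150:250,260:410],None,fx=2.6,fy=2.6),cv2.resize(s["img"][160:260,260:410],None,fx=2.6,fy=2.6)]); cv2.imwrite("pics/a2.png",v)
E
```

```text
False 9.4917 [ 0.15723281 -2.22520201  1.10264893]
[ 0.57847022 -0.0957303 ] [336.43277127 192.89219481] [330.48520223 214.14532194] 9.8583
```

View pics/a2.png

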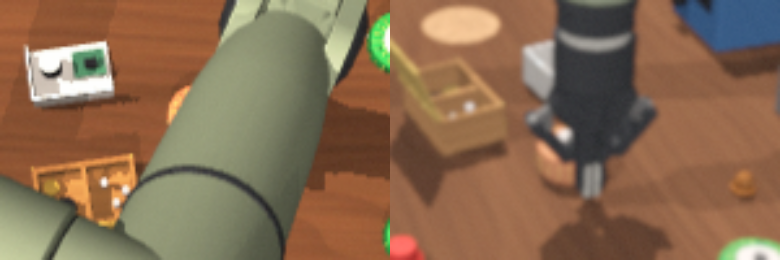

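The hand hides the disc: only its left edge shows, at about (330,190) in the top view. I'll back off to measure it.

```bash
cat >> h.py <<'E'
def copper(tag):
    f=vision.grab_frame("top"); s=vision.grab_frame("side"); return f,s
E
python3 - <<'E'
from h import *
p=ctrl.get_tcp_pos(); d,_=plan(np.array([.562,-.2835]),xy([MID,-.19]))
q=p[:2]-d*.11; ctrl.move_linear([*q,.06],velocity=.2)
f=vision.grab_frame("top"); s=vision.grab_frame("side"); print(ctrl.get_t())
for n,g,b in(("T",f,(316,172,356,212)),("S",s,(308,190,352,236))):
    for lo,hi,z in(((5,60,200),(28,170,255),.018),((0,0,200),(179,60,255),.032)):
        c,r=blob(g,lo,hi,b); P=ray(g,c,z); print(n,c,r,P.round(4),nt(P).round(4))
v=np.hstack([cv2.resize(f["img"][150:250,260:410],None,fx=2.6,fy=2.6),cv2.resize(s["img"][160:260,260:410],None,fx=2.6,fy=2.6)]); cv2.imwrite("pics/a3.png",v)
E
```

```text
10.7083
T [335.5617799  193.67302344] 11.98873519897461 [ 0.5784 -0.0937  0.018 ] [ 0.555 -0.188]
T [335.87254902 193.4129902 ] 6.881924152374268 [ 0.5765 -0.0941  0.032 ] [ 0.5531 -0.1881]
S [321.84380952 216.95238095] 7.64091682434082 [ 0.5587 -0.0845  0.018 ] [ 0.5371 -0.1756]
S [328.49404762 200.1547619 ] 3.622645854949951 [ 0.5961 -0.0319  0.032 ] [ 0.5827 -0.13  ]
```

View pics/a3.png

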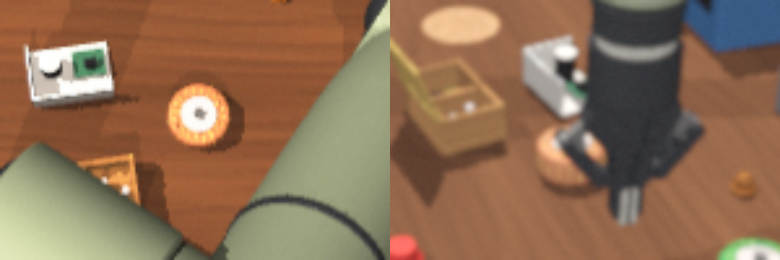

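The disc is at n = 0.554 m against the mid-line at 0.555 m, so it is lined up. Now the straight push through the gap.

```bash
python3 - <<'E'
from h import *
a=xy([.5545,-.188]); b=xy([.5547,.06]); d,rot=plan(a,b); st=a-d*(R+.02)
ctrl.move_linear([*st,.06],rot,velocity=.15); ctrl.move_linear([*st,.010],velocity=.1)
e=b-d*R
print(ctrl.move_linear([*e,.010],velocity=.06,until_force=12),ctrl.get_t(),ctrl.get_force(),nt(ctrl.get_tcp_pos()))
f=vision.grab_frame("top"); s=vision.grab_frame("side")
v=np.hstack([cv2.resize(f["img"][150:250,200:350],None,fx=2.6,fy=2.6),cv2.resize(s["img"][140:240,240:390],None,fx=2.6,fy=2.6)]); cv2.imwrite("pics/a4.png",v)
E
```

```text
False 16.8417 [ 0.12046617 -1.27274941 -1.16635627] [0.55464479 0.0139464 ]
```

View pics/a4.png

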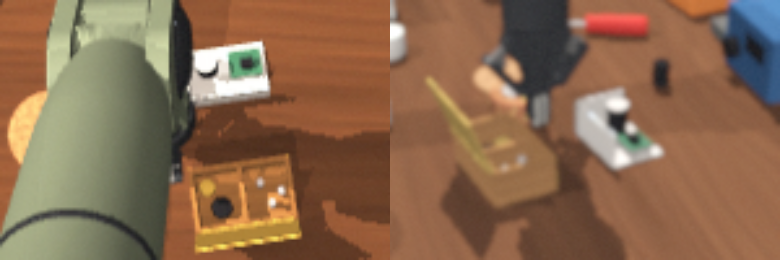

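The disc came through cleanly, with no force spikes. I'll push it a little farther straight on, then back off and measure before the last leg.

```bash
python3 - <<'E'
from h import *
e=xy([.5547,.087-R]); ctrl.move_linear([*e,.010],velocity=.06,until_force=12)
q=e-T*.012; ctrl.move_linear([*q,.010],velocity=.1)
ctrl.move_linear([*q,.13],velocity=.2)
q=q-T*.14; ctrl.move_linear([*q,.13],velocity=.2)
f=vision.grab_frame("top"); np.savez("a5t.npz",**f); print(ctrl.get_t(),proj(f,[*xy([.5547,.088]),.02]))
for lo,hi,z in(((5,60,200),(28,170,255),.018),((0,0,200),(179,60,255),.032)):
    c,r=blob(f,lo,hi,(222,172,262,212)); P=ray(f,c,z); print(c,r,P.round(4),nt(P).round(4))
cv2.imwrite("pics/a5.png",cv2.resize(f["img"][140:250,180:340],None,fx=4,fy=4))
E
```

```text
19.4583 [239.7364404  206.78086345]
[233.77746654 200.67413632] 18.741764068603516 [0.5501 0.1967 0.018 ] [0.575  0.1031]
[238.45218579 205.95901639] 7.159010887145996 [0.5329 0.1804 0.032 ] [0.5553 0.0898]
```

View pics/a5.png

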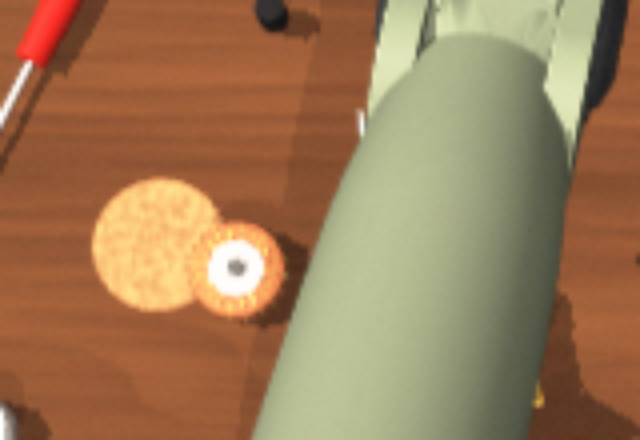

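The disc (crop 237,268) is partly on the pad (crop 160,245) and agrees with the estimate. Now the last leg.

```bash
python3 - <<'E'
from h import *
a=xy([.556,.090]); b=np.array([.5505,.2418]); d,rot=plan(a,b); st=a-d*(R+.012); print(rot[2],np.linalg.norm(b-a),nt(st))
ctrl.move_linear([*st,.13],rot,velocity=.15); ctrl.move_linear([*st,.010],velocity=.1)
e=b-d*(R+.001)
print(ctrl.move_linear([*e,.010],velocity=.05,until_force=12),ctrl.get_t(),ctrl.get_force())
q=e-d*.012; ctrl.move_linear([*q,.010],velocity=.1); ctrl.move_linear([*q,.15],velocity=.2)
q=q-d*.16; ctrl.movep([*q,.25],rot)
f=vision.grab_frame("top"); print(ctrl.get_t())
c,r=blob(f,(0,0,200),(179,60,255),(200,182,240,222)); P=ray(f,c,.032); print(c,r,P.round(4),P[:2]-b)
cv2.imwrite("pics/a6.png",cv2.resize(f["img"][120:280,160:400],None,fx=3.3,fy=3.3))
E
```

```text
1.2994800666196555 0.06348689190003644 [0.53143643 0.03745829]
False 23.6 [-1.30739285 -2.18386931  2.104471  ]
25.5417
[216.71445639 199.97013142] 7.071167945861816 [0.5483 0.2427 0.032 ] [-0.0021649   0.00091108]
```

View pics/a6.png

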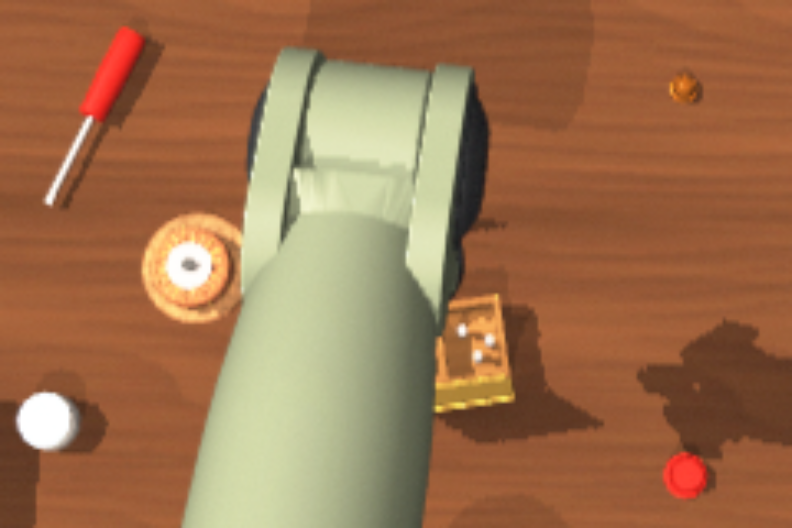

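The transformer (crop 190,265) sits wholly on the pad, within about 3 mm of its centre. The hand is high and clear, and the loose parts in view haven't moved.

```bash
python3 -c "
from plant import ctrl
print(ctrl.finish_job(),ctrl.get_t())"
```

```text
the job is handed in; nothing more can be done
the job is handed in; nothing more can be done
```

I pushed the transformer flat through the gap onto the cork pad, about 3 mm off centre by the camera, moved the hand clear, and handed the job in at about 26 s of the 72 s allowed.

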